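# Load the puck-lamp charging dock and set its DIP switches

### The arm

A 6-joint arm with a two-finger parallel gripper is mounted at the origin on the work surface. World frame = base frame: x ahead of the robot, y to its left, z up, the work surface at z = 0. Lengths are in m, angles in rad, forces in N, time in s.
With the tool pointing down it reaches from about 0.425 to 0.95 m from the base axis. Payload 3.5 kg.
Tool frame: the origin (TCP) lies between the finger pads; the fingertips stand 19 mm ahead of it and the grasp point (between the pads) is the TCP (ctrl.nose_length is the distance from the TCP to the fingertips, in m); z points along the fingers, y is the line along which they close (so a half turn about z gives the same grasp; the last joint's range is limited). The gripper opens to 85 mm and grips with 20 to 120 N. Pads are 22 mm wide; open, the fingers measure 114 mm over their backs; the gripper's body (76 mm by 85 mm) begins 54 mm behind the grasp point. The pads swing forward as they close: fully open they stand 13 mm farther back than shut.
Start: joints at [-1.259, 0.286, 1.577, -0, 1.279, -0.15], TCP at [0.301, -0.604, 0.226] pointing down, gripper open.
Joint ranges: [-2.77, 2.77], [-0.9, 2.22], [0.21, 2.48], [-1.53, 4.67], [0.24, 2.81], [-2.84, 2.84]. Speed limits (rad/s): [2.79, 2.79, 3.14, 3.14, 3.14, 3.14].

### API

Orientations are given as a unit quaternion [x, y, z, w].
In Python, from plant import ctrl gives the robot as it stands.
- The arm moves only by the tool apply_moves, never from a script. Its argument "series" is a list of rows, each a list of 6 numbers: the shift along the world's x, y, z scaled (see below), then the turn, a rotation vector about the world's x, y, z scaled (see below). A call has 1 to 20 rows; each row is the pose to reach, as a shift and turn from the pose commanded when the call began; what a row does not reach only later rows make up. The controller multiplies each number of a shift by 0.8 m and each number of a turn by 45 degrees. A row lasts 1/8 s, in which the tool goes at most 62.5 mm and 10.7 degrees, less where a joint would pass 70% of its speed; a pose out of reach is approached as far as the arm can. A call with a number of a shift or a turn outside -1 to 1 is refused whole. A call with a gripper value outside its range is refused whole. "jaw" is the opening, from 0 (shut) to 1 (fully open), set as the call begins (left out, the last holds). The fingers move at their own pace and stop on an object; "squeeze" is the grip in N (left out, the last holds). Time passes only in rows, so rows that repeat a pose let the fingers close. It gives the time, the measured TCP pose, the force, the opening and the grip force at its end, in the units of the state.
- ctrl.get_state(): the state, without advancing time (a new reading comes with each control period).
- ctrl.read_camera(name): name is "scene" or "side" or "wrist"; returns the picture (384x512x3 uint8, red, green, blue); there is no depth.
- ctrl.get_calibration(name): a dict with "fx", "fy", "cx", "cy" (pixels), "dist_coeffs" ([k1, k2, p1, p2, k3] as OpenCV has them; the pictures are not rectified), "xyz" and "orientation" of the camera in the world; the wrist camera has in their place "hand_eye" (4x4, takes a point from camera to tool coordinates, whose origin is the TCP and whose axes are the flange's). Camera axes: x right, y up, looking along -z (the intrinsics and any distortion apply to the point x, -y, -z); pixel columns grow to the right and rows downward; lengths in m; the calibration is good to about 2 mm. A picture is of the moment at which its call begins: read the wrist's pose just before it. get_calibration takes no time and is no camera call.
- ctrl.sign_off(): hands the job in; it is judged then, once.
Trained networks look in the newest picture that a camera, given by its name, has taken for a name from the list of things; names that differ only in an ending like _2 or _b are one class to them, and where a whole thing is asked for, a point or a joint stands for the part that bears it (a point fixed in the world has none). Each returns a list of dicts, best first, with "p" (0 to 1); they miss things now and then, are a little off and sometimes report something else, mostly with a low value. They report only what shows in the picture. A call takes as long as a camera call. They do not tell look-alikes from the thing itself.
- ctrl.boxes_of(thing, camera): "xy" ([column, row] as shares, 0 to 1, of the picture: columns of its width, rows of its height, amid what is visible of it).
- ctrl.silhouettes(thing, camera): "pixels" (384x512 bool, what is visible of it) and "xy" ([column, row] as shares, 0 to 1, of the picture: columns of its width, rows of its height, amid what is visible of it).
The state is a dict: "time": time; "qpos": joint angles; "dq": joint speeds; "joint_efforts": joint torques, N m; "eef_pos": TCP position; "tcp_rot": TCP orientation; "contact_force": force on the tool from outside, world axes, zero at the start; "wrist_torque": the same for the moment, N m; "opening": opening from 0.0 (shut) to 1.0 (fully open); "finger_force": force on a finger pad.
Only numpy, scipy, OpenCV 4.12 (cv2) and the standard library are available. Lean on these libraries where they do the work, as an engineer would, in place of code of your own. Each camera call takes 0.05 s, during which the arm holds its last target. There are 200 camera calls.

### The job

Put the LED puck lamps on charge: swing the dock's hold-down bar up by its orange handle, stand every lamp that is there (two to four of them) upright and flat in the bay of its own colour, and swing the bar fully down again over them. Set the dock's DIP switches so that exactly the bays that hold a lamp are on (lever leaning toward the bays) and the empty ones are off, at any time in the job. Leave the other things on the shelf where they are; a lamp may get knocked aside during the job and must then be put right.

Things in the scene. Friction and masses are not known exactly. Their poses are not given: they have to be found in the camera images.
- dock: grey charging dock, fixed; plate 220 x 300 mm, 10 mm thick (dock x -125 to +95, y -150 to +150 mm). Origin on the work surface under the middle of its row of four bays. x points from the switch bank to the bays (roughly away from the robot), y left along the bays, z up. Bays from left (+y): red, yellow, green, blue. Steel hinge posts 22 mm wide, 80 mm high at x = +75, y = +/-147 mm
- bar (a joint): angle of the hold-down bar, rad: 0 = lowered, level over the middle of the bays, 4 mm above seated lamps; grows as it swings up and back, stop at 1.8. Stiff hinge (0.2 N m; about 4 N at the rod moves it): stays where it is left. A 10 mm steel rod along dock y (-215 to +147 mm) on two side arms (5 mm thick, at y = +/-147); lowered, the rod's centre is at dock x = 0, 69 mm above the work surface
- bar_handle (a point): middle of the orange handle, the free end of the bar's rod beyond the right side arm: 11 mm thick, 52 mm long along dock y (from y = -216 to -164 mm); moves with the bar
- bar_hinge (a point): point of the bar's hinge axis level with the handle's middle: dock x = +75, y = -188 mm, 69 mm above the work surface; the axis runs along dock y; the handle circles it at 75 mm
- lamp_red: LED puck lamp: red round base 58 mm across, 14 mm high, and on it a white upright lens cylinder 36 mm across, from 14 to 50 mm height; 0.1 to 0.2 kg, most of it in the base; origin at the centre of its underside, z up. May be absent
- bay_red (a point): centre of the floor of the red bay (left end (+y) of the row), 10 mm above the work surface; axes as the dock's. The bay is square, 66 mm inside, with black fences 4 mm thick and 5 mm high above its floor; bays are 70 mm apart
- sw_red (a joint): red DIP switch lever (left end (+y) of the black bank: 56 x 150 mm, top 28 mm high), rad: +0.4 = on, leaning to dock +x (the bays); -0.4 = off, leaning to dock -x. Pivot at dock x = -90, y = +48 mm, 26 mm above the work surface; lever 8 mm thick (x), 12 mm wide (y), tip 30 mm from the pivot; neighbours 32 mm apart. Snaps over centre; under 3 N at the tip flips it
- lamp_yellow: LED puck lamp: yellow round base 58 mm across, 14 mm high, and on it a white upright lens cylinder 36 mm across, from 14 to 50 mm height; 0.1 to 0.2 kg, most of it in the base; origin at the centre of its underside, z up. May be absent
- bay_yellow (a point): centre of the floor of the yellow bay (second from left of the row), 10 mm above the work surface; axes as the dock's. The bay is square, 66 mm inside, with black fences 4 mm thick and 5 mm high above its floor; bays are 70 mm apart
- sw_yellow (a joint): yellow DIP switch lever (second from left of the black bank: 56 x 150 mm, top 28 mm high), rad: +0.4 = on, leaning to dock +x (the bays); -0.4 = off, leaning to dock -x. Pivot at dock x = -90, y = +16 mm, 26 mm above the work surface; lever 8 mm thick (x), 12 mm wide (y), tip 30 mm from the pivot; neighbours 32 mm apart. Snaps over centre; under 3 N at the tip flips it
- lamp_green: LED puck lamp: green round base 58 mm across, 14 mm high, and on it a white upright lens cylinder 36 mm across, from 14 to 50 mm height; 0.1 to 0.2 kg, most of it in the base; origin at the centre of its underside, z up. May be absent
- bay_green (a point): centre of the floor of the green bay (second from right of the row), 10 mm above the work surface; axes as the dock's. The bay is square, 66 mm inside, with black fences 4 mm thick and 5 mm high above its floor; bays are 70 mm apart
- sw_green (a joint): green DIP switch lever (second from right of the black bank: 56 x 150 mm, top 28 mm high), rad: +0.4 = on, leaning to dock +x (the bays); -0.4 = off, leaning to dock -x. Pivot at dock x = -90, y = -16 mm, 26 mm above the work surface; lever 8 mm thick (x), 12 mm wide (y), tip 30 mm from the pivot; neighbours 32 mm apart. Snaps over centre; under 3 N at the tip flips it
- lamp_blue: LED puck lamp: blue round base 58 mm across, 14 mm high, and on it a white upright lens cylinder 36 mm across, from 14 to 50 mm height; 0.1 to 0.2 kg, most of it in the base; origin at the centre of its underside, z up. May be absent
- bay_blue (a point): centre of the floor of the blue bay (right end (-y) of the row), 10 mm above the work surface; axes as the dock's. The bay is square, 66 mm inside, with black fences 4 mm thick and 5 mm high above its floor; bays are 70 mm apart
- sw_blue (a joint): blue DIP switch lever (right end (-y) of the black bank: 56 x 150 mm, top 28 mm high), rad: +0.4 = on, leaning to dock +x (the bays); -0.4 = off, leaning to dock -x. Pivot at dock x = -90, y = -48 mm, 26 mm above the work surface; lever 8 mm thick (x), 12 mm wide (y), tip 30 mm from the pivot; neighbours 32 mm apart. Snaps over centre; under 3 N at the tip flips it
- kettle_lid: stainless kettle lid, 86 mm across, black knob on top, 36 mm high in all; origin at the centre of its underside; not part of the job, to be left alone
- funnel: grey silicone funnel, mouth down, 80 mm across, 68 mm high; origin at the centre of its underside; not part of the job, to be left alone
- tea_cup: blue tea cup, 60 mm across, 62 mm high; origin at the centre of its underside; not part of the job, to be left alone
- snack_tin: green round tin with brass lid, 74 mm across, 52 mm high; origin at the centre of its underside; not part of the job, to be left alone
- bento_low: lower of two stacked bento boxes, red, 114 x 174 x 52 mm; origin at the centre of its underside; not part of the job, to be left alone
- bento_top: upper bento box, black, 114 x 174 x 52 mm; origin at the centre of its underside; not part of the job, to be left alone
Mind the look-alikes: they are no part of the job. Leave any pink or purple look-alike of the lamp_blue alone. What is shaped like the lamp_red but purple is not meant.

How it is judged:
On the way, in this order (a step that is already met when the one before it is completed fails the run):
1. the hold-down bar is swung up (beyond 1.3 rad) (value of joint bar above 1.3 rad), for 0.2 s.
2. every lamp present sits flat in the bay of its colour, with the bar still up (horizontal distance between lamp_red and bay_red below 0.01 m and z of lamp_red in the frame of bay_red below 0.003 m and angle between each of lamp_red, lamp_yellow, lamp_green, lamp_blue's own z axis and vertical below 0.1 rad and horizontal distance between lamp_yellow and bay_yellow below 0.01 m and z of lamp_yellow in the frame of bay_yellow below 0.003 m and horizontal distance between lamp_green and bay_green below 0.01 m and z of lamp_green in the frame of bay_green below 0.003 m and horizontal distance between lamp_blue and bay_blue below 0.01 m and z of lamp_blue in the frame of bay_blue below 0.003 m and value of joint bar above 1.3 rad), for 0.2 s.
At the end, for the whole second after the job is handed in: Each lamp present rests in the bay of its colour (within 10 mm of its centre, under 3 mm above its floor, tilt under 0.1 rad); switches of bays holding a lamp are on (above 0.25 rad), of empty bays off (below -0.25); the bar is down (below 0.1 rad) (horizontal distance between lamp_red and bay_red below 0.01 m and z of lamp_red in the frame of bay_red below 0.003 m and angle between each of lamp_red, lamp_yellow, lamp_green, lamp_blue's own z axis and vertical below 0.1 rad and horizontal distance between lamp_yellow and bay_yellow below 0.01 m and z of lamp_yellow in the frame of bay_yellow below 0.003 m and horizontal distance between lamp_green and bay_green below 0.01 m and z of lamp_green in the frame of bay_green below 0.003 m and horizontal distance between lamp_blue and bay_blue below 0.01 m and z of lamp_blue in the frame of bay_blue below 0.003 m and ((horizontal distance between any of lamp_red, lamp_yellow, lamp_green, lamp_blue and bay_red below 0.01 m and value of joint sw_red above 0.25 rad) or (not (horizontal distance between lamp_red and bay_red below 0.01 m) and not (horizontal distance between lamp_yellow and bay_red below 0.01 m) and not (horizontal distance between lamp_green and bay_red below 0.01 m) and not (horizontal distance between lamp_blue and bay_red below 0.01 m) and value of joint sw_red below -0.25 rad)) and ((horizontal distance between any of lamp_red, lamp_yellow, lamp_green, lamp_blue and bay_yellow below 0.01 m and value of joint sw_yellow above 0.25 rad) or (not (horizontal distance between lamp_red and bay_yellow below 0.01 m) and not (horizontal distance between lamp_yellow and bay_yellow below 0.01 m) and not (horizontal distance between lamp_green and bay_yellow below 0.01 m) and not (horizontal distance between lamp_blue and bay_yellow below 0.01 m) and value of joint sw_yellow below -0.25 rad)) and ((horizontal distance between any of lamp_red, lamp_yellow, lamp_green, lamp_blue and bay_green below 0.01 m and value of joint sw_green above 0.25 rad) or (not (horizontal distance between lamp_red and bay_green below 0.01 m) and not (horizontal distance between lamp_yellow and bay_green below 0.01 m) and not (horizontal distance between lamp_green and bay_green below 0.01 m) and not (horizontal distance between lamp_blue and bay_green below 0.01 m) and value of joint sw_green below -0.25 rad)) and ((horizontal distance between any of lamp_red, lamp_yellow, lamp_green, lamp_blue and bay_blue below 0.01 m and value of joint sw_blue above 0.25 rad) or (not (horizontal distance between lamp_red and bay_blue below 0.01 m) and not (horizontal distance between lamp_yellow and bay_blue below 0.01 m) and not (horizontal distance between lamp_green and bay_blue below 0.01 m) and not (horizontal distance between lamp_blue and bay_blue below 0.01 m) and value of joint sw_blue below -0.25 rad)) and value of joint bar below 0.1 rad and linear speed of each of lamp_red, lamp_yellow, lamp_green, lamp_blue below 0.02 m/s); the robot touches nothing.
It fails at once if a bystander is shoved more than 5 cm or tipped over (distance of any of kettle_lid, funnel, tea_cup, snack_tin, bento_low, bento_top from where it was at the start of the episode above 0.05 m or angle between any of kettle_lid, funnel, tea_cup, snack_tin, bento_low, bento_top's own z axis and vertical above 0.6 rad).
Of lamp_red, lamp_yellow, lamp_green, lamp_blue only 2 to 4 are there at a start; the rules pass over those that are not, and their reading is None.
At some moment in a run one of lamp_red, lamp_yellow, lamp_green, lamp_blue may be knocked a few centimetres aside while the robot is not near it.
It also fails if it takes over 210 s, if anything falls off the work surface, if the arm or the gripper's body presses on something with over 40 N, if the wrist force passes 120 N, or if a joint passes its speed limit or range.

## Working session

There is one attempt and no reset: what is moved stays moved. The work goes in short steps, Python scripts to look and compute and a tool call to move; the robot and the scene stay as the last step left them, time stands still between calls to the robot, and variables do not carry over. Pictures are saved under pics/ and viewed, at most 14 in all, crops included, and the job is handed in when it is done.

Besides the shell and the picture viewer there is one more tool, called after "Request:" as name([rows], argument=value, ...), one row to a line, values as JSON. apply_moves: Moves the arm, as the interface text tells. Shifts and turns lie within -1 to 1; 1 stands for 0.8 m of shift or 45 degrees of turn. Its arguments: {"type":"object","properties":{"series":{"type":"array"},"jaw":{"type":"number"},"squeeze":{"type":"number"}},"required":["series"]}

```bash
mkdir -p pics; ls
cat > h.py <<'E'
import numpy as np, cv2
from scipy.spatial.transform import Rotation as R
from plant import ctrl
def save(n,f):
    im=ctrl.read_camera(n); cv2.imwrite('pics/'+f,im[:,:,::-1]); return im
def campose(n,st=None):
    c=ctrl.get_calibration(n)
    if n=='wrist':
        st=st or ctrl.get_state()
        T=np.eye(4);T[:3,:3]=R.from_quat(st['tcp_rot']).as_matrix();T[:3,3]=st['eef_pos']
        T=T@np.array(c['hand_eye']); Rm,t=T[:3,:3],T[:3,3]
    else:
        Rm=R.from_quat(c['orientation']).as_matrix();t=np.array(c['xyz'])
    K=np.array([[c['fx'],0,c['cx']],[0,c['fy'],c['cy']],[0,0,1.]])
    return K,np.array(c['dist_coeffs'],float),Rm,t
def proj(n,P,st=None):
    K,d,Rm,t=campose(n,st)
    q=(np.atleast_2d(P)-t)@Rm*[1,-1,-1]
    return cv2.projectPoints(q.reshape(-1,1,3),np.zeros(3),np.zeros(3),K,d)[0][:,0]
def ray(n,uv,z,st=None):
    K,d,Rm,t=campose(n,st)
    u=cv2.undistortPoints(np.array(uv,float).reshape(-1,1,2),K,d)[:,0]
    v=np.c_[u[:,0],-u[:,1],-np.ones(len(u))]@Rm.T
    return t+v*((z-t[2])/v[:,2])[:,None]
E
python3 - <<'E'
from h import *
a=save('scene','s0.png');b=save('side','d0.png')
s=ctrl.get_state();print(s)
for n in('scene','side'):
    print(n,campose(n)[2:],campose(n)[0][0])
    for t in ['lamp_red','lamp_yellow','lamp_green','lamp_blue','dock','bar_handle','sw_red']:
        print(t,[(round(o['p'],2),np.round(np.array(o['xy'])*[512,384])) for o in ctrl.boxes_of(t,n)])
E
```

```text
pics
{'time': 0.1, 'qpos': array([-1.25900956e+00,  2.87109091e-01,  1.57805190e+00,  2.53906528e-05,
        1.27859184e+00, -1.49992932e-01]), 'dq': array([-0.00045538, -0.00021294, -0.00309502, -0.00040219,  0.00018533,
       -0.00030523]), 'joint_efforts': array([ 4.69813858e-04, -4.07299662e+01, -2.93699026e+01, -1.70415169e-04,
        3.44072170e-03,  3.98661957e-07]), 'eef_pos': array([ 0.30058751, -0.60369419,  0.22435263]), 'tcp_rot': array([ 9.73463416e-01,  2.28840143e-01, -7.51671787e-05, -1.07753958e-03]), 'contact_force': array([-0.06756336,  1.30568194,  0.36991578]), 'wrist_torque': array([ 0.01991381,  0.01120091, -0.0028926 ]), 'finger_force': 0.0, 'opening': 1.0011726543981416}
scene (array([[-0.5464516 , -0.6804561 ,  0.48823164],
       [ 0.83747346, -0.44024104,  0.32376847],
       [-0.00537063,  0.58580485,  0.81043435]]), array([1.15831888, 0.38038608, 1.09302696])) [449.08969538   0.         247.73057015]
lamp_red [(0.93, array([355., 218.])), (0.82, array([370., 192.]))]
lamp_yellow [(0.82, array([383., 280.]))]
lamp_green [(0.59, array([345., 257.]))]
lamp_blue [(0.7, array([207., 141.])), (0.55, array([242., 197.])), (0.49, array([222., 125.])), (0.31, array([142., 153.]))]
dock [(0.6, array([253., 215.]))]
bar_handle [(0.9, array([249., 199.]))]
sw_red [(0.44, array([287., 195.]))]
side (array([[ 0.85917992,  0.25842082, -0.44162037],
       [-0.5113029 ,  0.46646254, -0.72179086],
       [ 0.01947357,  0.84594999,  0.53290656]]), array([ 0.03666923, -0.8788331 ,  0.71696088])) [456.18126529   0.         254.26835296]
lamp_red [(0.83, array([129., 186.])), (0.52, array([166., 173.]))]
lamp_yellow [(0.35, array([235., 218.])), (0.17, array([363., 298.]))]
lamp_green [(0.75, array([201., 165.]))]
lamp_blue [(0.84, array([195., 275.])), (0.76, array([214., 312.])), (0.71, array([248., 283.]))]
dock [(0.45, array([249., 284.]))]
bar_handle []
sw_red [(0.49, array([294., 330.]))]
```

View pics/s0.png

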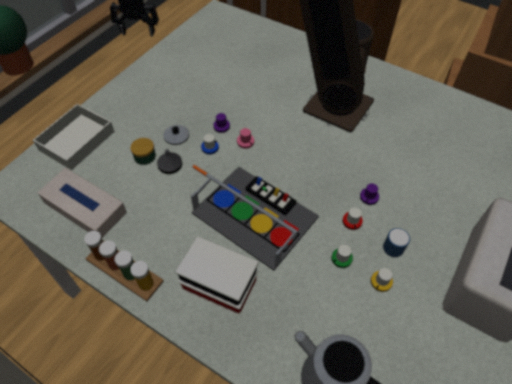

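View pics/d0.png

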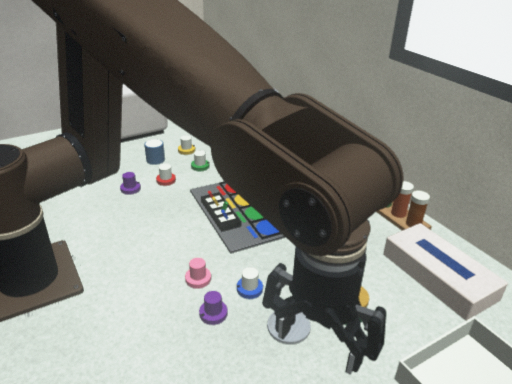

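All four lamps are present. In the scene picture: red (353,217), green (343,256), yellow (382,279), blue (209,144); the bays run from (223,199) to (281,237). The pink and purple ones are look-alikes. Next I'll localise them.

```bash
python3 - <<'E'
from h import *
im=cv2.imread('pics/s0.png');hsv=cv2.cvtColor(im,cv2.COLOR_BGR2HSV)
H={'red':(0,6),'yellow':(18,32),'green':(50,80),'blue':(105,122)}
C={}
for c,(a,b) in H.items():
    m=cv2.inRange(hsv,(a,110,50),(b,255,255))
    if c=='red': m|=cv2.inRange(hsv,(175,110,50),(180,255,255))
    n,l,s,ct=cv2.connectedComponentsWithStats(m)
    for i in range(1,n):
        if s[i,4]>40 : print(c,s[i],ct[i].round(1),'z.01',ray('scene',ct[i],.01)[0].round(3))
E
python3 - <<'E'
from h import *
ctrl.read_camera('scene')
for t in ['lamp_red','lamp_yellow','lamp_green','lamp_blue','kettle_lid','funnel','tea_cup','snack_tin','bento_top']:
    for o in ctrl.silhouettes(t,'scene'):
        if o['p']<.4: continue
        uv=np.array(o['xy'])*[512,384]; print(t,round(o['p'],2),uv.round(),ray('scene',uv,.022)[0].round(3))
E
```

```text
red [343 213  20  16 154] [351.5 222.3] z.01 [0.423 0.248 0.01 ]
red [284 220  15  11  51] [291.1 224.8] z.01 [0.524 0.107 0.01 ]
red [270 226  22  21 330] [279.4 235.5] z.01 [0.573 0.097 0.01 ]
red [183 286  54  26 137] [209.3 298.2] z.01 [0.831 0.042 0.01 ]
yellow [174   0  17  14  80] [181.1   6. ] z.01 [-0.195 -0.858  0.01 ]
yellow [189   0  18  11  67] [196.3   4.4] z.01 [-0.24  -0.809  0.01 ]
yellow [400   0  25  19 128] [411.    8.7] z.01 [-0.731 -0.004  0.01 ]
yellow [430   2  12  18  51] [435.9  10.2] z.01 [-0.783  0.092  0.01 ]
yellow [441   2  14  20  80] [447.7  10.7] z.01 [-0.811  0.137  0.01 ]
yellow [ 393    4   86   78 1401] [435.6  42.6] z.01 [-0.549  0.168  0.01 ]
yellow [157  15  16  18  80] [164.2  23.1] z.01 [-0.053 -0.837  0.01 ]
yellow [153  25  14  13  45] [159.2  32.5] z.01 [ 0.01 -0.81  0.01]
yellow [393  25  17  16  65] [401.2  32.9] z.01 [-0.531  0.026  0.01 ]
yellow [ 92  30  58  49 565] [115.4  54. ] z.01 [ 0.212 -0.865  0.01 ]
yellow [387  49  13  16  66] [393.5  56.6] z.01 [-0.363  0.059  0.01 ]
yellow [74 56 19 18 71] [83.5 66.3] z.01 [ 0.334 -0.918  
[... 2847 characters left out ...]
272.] [0.763 0.021 0.022]
lamp_yellow 0.75 [383. 281.] [0.552 0.397 0.022]
lamp_green 0.74 [344. 257.] [0.542 0.281 0.022]
lamp_green 0.45 [396. 245.] [0.432 0.386 0.022]
lamp_blue 0.79 [207. 141.] [ 0.401 -0.276  0.022]
lamp_blue 0.79 [222. 124.] [ 0.311 -0.282  0.022]
lamp_blue 0.62 [246. 138.] [ 0.321 -0.18   0.022]
kettle_lid 0.7 [176. 132.] [ 0.426 -0.386  0.022]
kettle_lid 0.64 [249. 199.] [ 0.521 -0.036  0.022]
funnel 0.88 [171. 165.] [ 0.544 -0.31   0.022]
funnel 0.57 [255. 213.] [0.552 0.004 0.022]
tea_cup 0.57 [397. 242.] [0.42  0.384 0.022]
snack_tin 0.8 [142. 151.] [ 0.547 -0.428  0.022]
snack_tin 0.48 [353. 216.] [0.411 0.244 0.022]
bento_top 0.71 [215. 269.] [0.76  0.012 0.022]
```

Request:
apply_moves([
  [0.3,0.5,0.1,0,0,1],
  [0.3,0.5,0.1,0,0,1],
  [0.3,0.5,0.1,0,0,1],
  [0.3,0.5,0.1,0,0,1],
  [0.3,0.5,0.1,0,0,1],
  [0.3,0.5,0.1,0,0,1],
  [0.3,0.5,0.1,0,0,1],
  [0.3,0.5,0.1,0,0,1],
  [0.3,0.5,0.1,0,0,1],
  [0.3,0.5,0.1,0,0,1],
  [0.3,0.5,0.1,0,0,1],
])

```text
time: 2.68
eef_pos: [0.5401, -0.2054, 0.3051]
tcp_rot: [0.812, 0.583, -0.0, -0.0]
contact_force: [-1.1, 0.3, -1.2]
opening: 1.003
finger_force: 0.0
```

Request:
apply_moves([
  [-0.06,0.13,0.0,0,0,0.29],
  [-0.06,0.13,0.0,0,0,0.29],
  [-0.06,0.13,0.0,0,0,0.29],
  [-0.06,0.13,0.0,0,0,0.29],
])

```text
time: 3.18
eef_pos: [0.4927, -0.1012, 0.3057]
tcp_rot: [0.741, 0.672, -0.0, 0.0]
contact_force: [0.1, -0.6, 1.0]
opening: 1.004
finger_force: 0.0
```

Run:
```python
from h import *
s=ctrl.get_state();im=save('wrist','w0.png')
np.save('w0.npy',[*s['eef_pos'],*s['tcp_rot']])
print(s['time'],s['eef_pos'],s['tcp_rot'],campose('wrist',s)[3])
print(ctrl.get_calibration('wrist')['hand_eye'])
```

```text
3.175 [ 0.49273463 -0.10123767  0.30573353] [ 7.40606443e-01  6.71938935e-01 -8.80346223e-05  3.95225151e-04] [ 0.49800442 -0.03375877  0.45374965]
[[ 3.03232940e-04  9.64131017e-01  2.65426620e-01  6.75739375e-02]
 [ 9.99999877e-01 -3.96575591e-04  2.98078337e-04 -1.23108750e-03]
 [ 3.92648289e-04  2.65426497e-01 -9.64131018e-01 -1.48061441e-01]
 [ 0.00000000e+00  0.00000000e+00  0.00000000e+00  1.00000000e+00]]
```

View pics/w0.png

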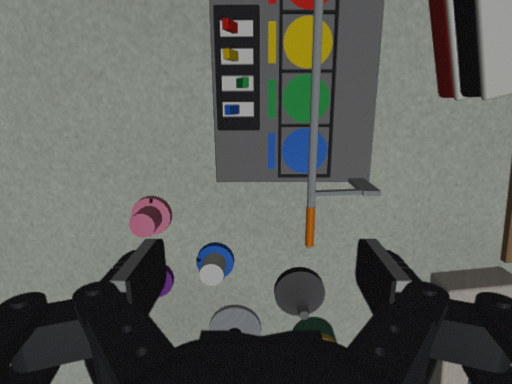

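The dock is well visible: red, yellow and blue levers lean away from the bays (off) and green leans toward them (on). The handle is at about (310,228) and the blue lamp at (215,260).

```bash
cat >> h.py <<'E'
HU={'red':(0,6),'yellow':(20,32),'green':(50,80),'blue':(100,122)}
def blobs(im_bgr,c,amin=150):
    hsv=cv2.cvtColor(im_bgr,cv2.COLOR_BGR2HSV);a,b=HU[c]
    m=cv2.inRange(hsv,(a,110,50),(b,255,255))
    if c=='red': m|=cv2.inRange(hsv,(175,110,50),(180,255,255))
    out=[]
    cs=[k for k in cv2.findContours(m,cv2.RETR_EXTERNAL,cv2.CHAIN_APPROX_NONE)[0] if cv2.contourArea(k)>amin]
    for k in cs: out.append((cv2.contourArea(k),cv2.minEnclosingCircle(k),cv2.boundingRect(k)))
    return out
E
python3 - <<'E'
from h import *
w=np.load('w0.npy');s={'eef_pos':w[:3],'tcp_rot':w[3:]}
im=cv2.imread('pics/w0.png')
for c in HU:
    for a,(ctr,r),bb in blobs(im,c):
        print(c,a,np.round(ctr,1),round(r,1),bb,ray('wrist',ctr,.010,s)[0].round(4))
hsv=cv2.cvtColor(im,cv2.COLOR_BGR2HSV);m=cv2.inRange(hsv,(8,150,120),(17,255,255))
n,l,st,ct=cv2.connectedComponentsWithStats(m);i=1+st[1:,4].argmax();print(st[i],ct[i],ray('wrist',ct[i],.0745,s))
print(ray('wrist',[[217,182],[371,182]],.01,s))
E
```

```text
red 153.0 [229.5  24.5] 9.9 (222, 17, 16, 16) [0.4682 0.0642 0.01  ]
red 1150.0 [441.  48.] 49.5 (429, 0, 25, 97) [0.7377 0.0113 0.01  ]
red 150.5 [302.   4.] 11.7 (291, 0, 23, 10) [0.5612 0.0789 0.01  ]
yellow 288.5 [322.   41.5] 20.5 (321, 21, 12, 42) [0.584 0.033 0.01 ]
yellow 289.0 [271.5  41.9] 21.2 (268, 21, 8, 43) [0.5194 0.0386 0.01  ]
yellow 1216.0 [307.   41.5] 26.7 (283, 15, 31, 54) [0.5648 0.0348 0.01  ]
green 236.5 [320.   98.5] 18.5 (319, 80, 11, 38) [ 0.5778 -0.0374  0.01  ]
green 249.5 [271.5  98.5] 18.8 (268, 80, 8, 38) [ 0.5132 -0.0312  0.01  ]
green 1034.0 [305.  98.] 24.1 (283, 74, 28, 49) [ 0.5579 -0.0349  0.01  ]
blue 446.5 [214.8 261. ] 18.5 (197, 243, 37, 34) [ 0.4055 -0.2622  0.01  ]
blue 216.5 [318.  150.5] 17.5 (317, 133, 10, 36) [ 0.5716 -0.1071  0.01  ]
blue 210.0 [271.  150.5] 17.8 (268, 133, 7, 36) [ 0.5064 -0.1008  0.01  ]
blue 941.0 [303.4 150. ] 22.5 (282, 128, 28, 45) [ 0.5514 -0.1044  0.01  ]
[307 208   8  39 253] [310.12252964 226.61264822] [[ 0.54618206 -0.1926818   0.0745    ]]
[[ 0.42544539 -0.1383871   0.01      ]
 [ 0.64525024 -0.15971982  0.01      ]]
```

Request:
apply_moves([
  [0.065,-0.1125,0,0,0,0],
  [0.065,-0.1125,0,0,0,0],
  [0.065,-0.1125,-0.15,0,0,0],
  [0.065,-0.1125,-0.25,0,0,0],
  [0.065,-0.1125,-0.298,0,0,0],
  [0.065,-0.1125,-0.298,0,0,0],
  [0.065,-0.1125,-0.298,0,0,0],
  [0.065,-0.1125,-0.298,0,0,0],
], jaw=0.5)

```text
time: 4.22
eef_pos: [0.5462, -0.1919, 0.0691]
tcp_rot: [0.741, 0.672, 0.0, 0.001]
contact_force: [0.1, -0.5, 0.8]
opening: 0.503
finger_force: 0.0
```

Request:
apply_moves([
  [0,0,0,0,0,0],
  [0,0,0,0,0,0],
  [0,0,0,0,0,0],
  [0,0,0,0,0,0],
  [0,0,0,0,0,0],
  [0,0,0,0,0,0],
], jaw=0, squeeze=30)

```text
time: 4.97
eef_pos: [0.546, -0.1911, 0.0681]
tcp_rot: [0.74, 0.672, 0.0, 0.002]
contact_force: [4.0, -3.6, 3.0]
opening: 0.101
finger_force: 30.0
```

Request:
apply_moves([
  [0.002,0,0.0186,0,0,0],
  [0.0073,-0.0007,0.0365,0,0,0],
  [0.0164,-0.0015,0.0529,0,0,0],
  [0.0283,-0.0026,0.0673,0,0,0],
  [0.043,-0.004,0.0789,0,0,0],
  [0.0595,-0.0056,0.0874,0,0,0],
  [0.0776,-0.0072,0.0924,0,0,0],
  [0.0914,-0.0085,0.0938,0,0,0],
  [0.1007,-0.0094,0.0935,0,0,0],
  [0.1007,-0.0094,0.0935,0,0,0],
  [0.1007,-0.0094,0.0935,0,0,0],
])

```text
time: 6.35
eef_pos: [0.6247, -0.1974, 0.1413]
tcp_rot: [0.74, 0.672, -0.0, -0.001]
contact_force: [-0.5, -0.6, -0.2]
opening: -0.002
finger_force: 0.0
```

Request:
apply_moves([
  [0,0,0,0,0,0],
  [0,0,0,0,0,0],
  [0,0,0,0,0,0],
  [0,0,0.1,0,0,0],
  [-0.05,0,0.2,0,0,0],
  [-0.15,-0.1,0.2,0,0,0],
  [-0.2,-0.1,0.2,0,0,0],
  [-0.2,-0.1,0.2,0,0,0],
], jaw=0.5)

```text
time: 7.35
eef_pos: [0.4635, -0.2788, 0.3033]
tcp_rot: [0.741, 0.672, -0.0, 0.001]
contact_force: [-0.7, -0.2, -0.3]
opening: 0.501
finger_force: 0.0
```

Run:
```python
from h import *
s=ctrl.get_state();im=save('wrist','w1.png');save('scene','s1.png')
im=im[:,:,::-1].copy()
print(s['time'],s['eef_pos'],s['tcp_rot'])
for a,(ctr,r),bb in blobs(im,'blue'):
    print(a,np.round(ctr,1),round(r,1),bb,ray('wrist',ctr,.010,s)[0].round(4))
```

```text
7.35 [ 0.46349424 -0.2787626   0.30333607] [ 7.40539819e-01  6.72011778e-01 -8.50166914e-05  9.68744583e-04]
575.5 [505.  249.5] 44.9 (499, 205, 13, 90) [ 0.8218 -0.4641  0.01  ]
474.0 [216.1 145.1] 20.7 (197, 125, 40, 41) [ 0.4025 -0.2634  0.01  ]
1519.5 [316.8   9.4] 27.2 (290, 0, 54, 37) [ 0.5499 -0.1073  0.01  ]
232.0 [280.  15.] 15.5 (276, 0, 9, 31) [ 0.5036 -0.1094  0.01  ]
```

View pics/w1.png

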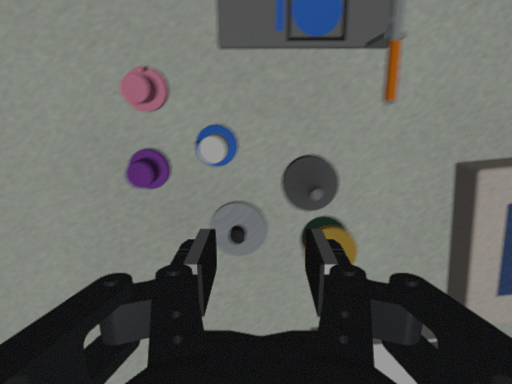

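```bash
cat >> h.py <<'E'
D0=np.array([.563,0,0]);yaw=-.0935
def dw(x,y,z=0): return D0+[x*np.cos(yaw)-y*np.sin(yaw),x*np.sin(yaw)+y*np.cos(yaw),z]
def bar(n,f,st=None):
    im=cv2.imread('pics/'+f);hsv=cv2.cvtColor(im,cv2.COLOR_BGR2HSV);m=cv2.inRange(hsv,(6,140,90),(17,255,255))
    n_,l,s,ct=cv2.connectedComponentsWithStats(m)
    th=np.linspace(-.1,1.8,96);P=np.array([dw(.075-.075*np.cos(t),-.19,.069+.075*np.sin(t)) for t in th]);pp=proj(n,P,st)
    r=[]
    for i in range(1,n_):
        if s[i,4]>15:
            d=np.hypot(*(pp-ct[i]).T);r.append((d.min().round(1),th[d.argmin()].round(2),ct[i].round(),s[i,4]))
    return sorted(r,key=lambda q:q[0])[:3]
E
python3 - <<'E'
from h import *
print(bar('wrist','w1.png',ctrl.get_state())); print(bar('scene','s1.png'))
print(proj('wrist',[dw(.075-.075*np.cos(t),-.19,.069+.075*np.sin(t)) for t in(1.2,1.4,1.6)]))
im=cv2.imread('pics/s1.png')
for c in HU:
    for a,(ctr,r),bb in blobs(im,c,60):
        if c in('red','green','yellow') and ctr[0]>300 and ctr[1]>180: print(c,a,bb,ray('scene',ctr,.007)[0].round(4))
print(proj('scene',[.40,-.263,.05]))
E
```

```text
[(np.float64(2.1), np.float64(1.2), array([392.,  69.]), np.int32(486))]
[(np.float64(2.6), np.float64(1.3), array([184., 166.]), np.int32(51)), (np.float64(272.8), np.float64(0.18), array([454.,  70.]), np.int32(192)), (np.float64(314.8), np.float64(0.22), array([486.,  36.]), np.int32(616))]
[[391.80538309  67.38053755]
 [409.20717448  66.96730398]
 [425.94510502  66.89116869]]
red 121.0 (343, 213, 20, 16) [0.411  0.2454 0.007 ]
yellow 156.5 (371, 271, 22, 20) [0.5435 0.3943 0.007 ]
green 104.0 (332, 250, 20, 17) [0.5379 0.2741 0.007 ]
[[210.31492814 136.45664673]]
```

Request:
apply_moves([
  [0.09,0.112,0,0,0,0],
  [0.09,0.112,0,0,0,0],
  [0.09,0.112,-0.1,0,0,0],
  [0.09,0.112,-0.198,0,0,0],
  [0.09,0.112,-0.198,0,0,0],
  [0.1025,0.112,-0.198,0,0,0],
  [0.12,0.11,-0.198,0,0,0],
  [0.14,0.109,-0.198,0,0,0],
  [0.16,0.107,-0.198,0,0,0],
  [0.175,0.106,-0.198,0,0,0],
  [0.187,0.105,-0.198,0,0,0],
  [0.187,0.105,-0.198,0,0,0],
], jaw=0)

```text
time: 8.95
eef_pos: [0.6158, -0.194, 0.1442]
tcp_rot: [0.74, 0.673, 0.0, 0.0]
contact_force: [-0.3, -0.3, 0.6]
opening: 0.001
finger_force: 0.0
```

Run:
```python
from h import *
save('scene','s2.png');print(bar('scene','s2.png'))
```

```text
[(np.float64(1.8), np.float64(1.2), array([188., 169.]), np.int32(21)), (np.float64(272.7), np.float64(0.18), array([454.,  70.]), np.int32(197)), (np.float64(315.0), np.float64(0.2), array([486.,  37.]), np.int32(616))]
```

Request:
apply_moves([
  [-0.06,0.006,0.05,0,0,0],
  [-0.15,-0.105,0.198,0,0,0],
  [-0.187,-0.105,0.198,0,0,0],
  [-0.187,-0.105,0.198,0,0,0],
  [-0.187,-0.105,0.198,0,0,0],
  [-0.187,-0.105,0.198,0,0,0],
], jaw=0.8)

```text
time: 9.75
eef_pos: [0.4649, -0.2773, 0.3012]
tcp_rot: [0.74, 0.672, 0.0, -0.001]
contact_force: [0.7, -0.3, -0.0]
opening: 0.803
finger_force: 0.0
```

Run:
```python
from h import *
s=ctrl.get_state();im=save('wrist','w2.png');save('scene','s3.png')
print(s['eef_pos'],bar('scene','s3.png'),bar('wrist','w2.png',s))
for a,(ctr,r),bb in blobs(im[:,:,::-1].copy(),'blue'):
    print(a,np.round(ctr,1),round(r,1),bb,ray('wrist',ctr,.010,s)[0].round(4))
```

```text
[ 0.46493226 -0.27732774  0.30124839] [(np.float64(2.5), np.float64(1.3), array([184., 166.]), np.int32(51)), (np.float64(272.6), np.float64(0.18), array([454.,  71.]), np.int32(192)), (np.float64(314.7), np.float64(0.22), array([485.,  36.]), np.int32(609))] [(np.float64(0.6), np.float64(1.24), array([395.,  70.]), np.int32(611))]
486.5 [505.5 251. ] 45.3 (500, 206, 12, 91) [ 0.8213 -0.4625  0.01  ]
521.0 [217.1 145.6] 21.0 (197, 125, 42, 42) [ 0.405  -0.2618  0.01  ]
1476.0 [318.5  10.5] 25.9 (293, 0, 51, 37) [ 0.5524 -0.1069  0.01  ]
223.5 [281.  15.] 15.5 (277, 0, 9, 31) [ 0.5055 -0.1077  0.01  ]
```

Run:
```python
import cv2
a=[cv2.resize(cv2.imread(f'pics/{f}.png')[120:270,140:330],None,fx=2,fy=2,interpolation=cv2.INTER_CUBIC) for f in('s2','s3')]
cv2.imwrite('pics/c1.png',cv2.hconcat(a))
from h import *
for t in (1.0,1.2,1.3,1.5,1.7): print(t,proj('scene',[dw(.075-.075*np.cos(t),y,.069+.075*np.sin(t)) for y in(-.216,-.164,.147)]).round().tolist())
```

```text
1.0 [[184.0, 161.0], [198.0, 170.0], [290.0, 230.0]]
1.2 [[180.0, 163.0], [194.0, 172.0], [287.0, 232.0]]
1.3 [[179.0, 164.0], [192.0, 173.0], [285.0, 234.0]]
1.5 [[175.0, 166.0], [189.0, 176.0], [282.0, 237.0]]
1.7 [[171.0, 170.0], [185.0, 179.0], [278.0, 242.0]]
```

View pics/c1.png

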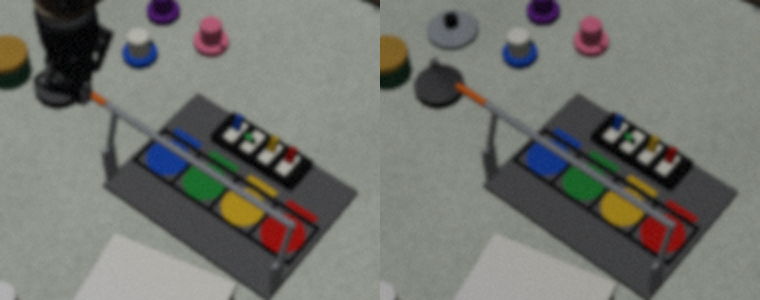

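Request:
apply_moves([
  [0.085,0.11,0,0,0,0],
  [0.085,0.11,0,0,0,0],
  [0.085,0.11,0,0,0,0],
  [0.085,0.11,-0.1,0,0,0],
  [0.085,0.11,-0.21,0,0,0],
  [0.085,0.11,-0.21,0,0,0],
  [0.085,0.11,-0.21,0,0,0],
  [0.085,0.11,-0.21,0,0,0],
], jaw=0)

```text
time: 10.85
eef_pos: [0.5342, -0.1904, 0.1355]
tcp_rot: [0.74, 0.672, 0.0, 0.001]
contact_force: [-0.7, -0.7, 0.0]
opening: -0.002
finger_force: 0.0
```

Run:
```python
from h import *
s=ctrl.get_state();a=save('wrist','w3.png')[:,:,::-1];b=save('scene','s4.png')[:,:,::-1]
print(s['eef_pos'],bar('scene','s4.png'),bar('wrist','w3.png',s),proj('scene',s['eef_pos']-[0,0,.019]))
cv2.imwrite('pics/c2.png',cv2.hconcat([a[:,150:],cv2.resize(b[100:292,120:316],None,fx=2,fy=2)]))
```

```text
[ 0.53424791 -0.19037267  0.13550944] [(np.float64(2.7), np.float64(1.3), array([184., 166.]), np.int32(52)), (np.float64(272.6), np.float64(0.18), array([454.,  71.]), np.int32(198)), (np.float64(315.1), np.float64(0.22), array([486.,  37.]), np.int32(632))] [(np.float64(0.8), np.float64(1.24), array([389., 240.]), np.int32(1962))] [[201.60232453 159.34969978]]
```

View pics/c2.png

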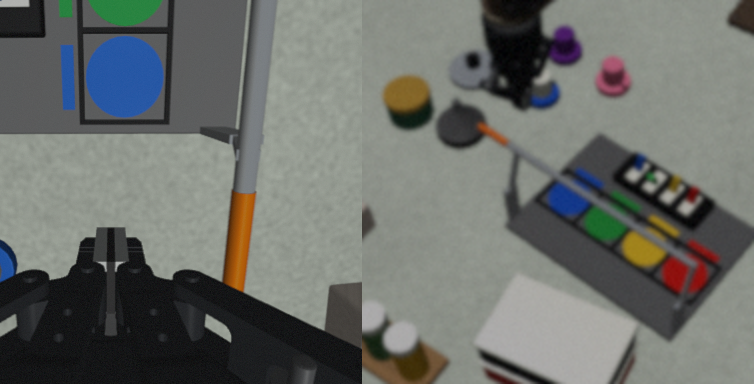

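Run:
```python
from h import *
s=ctrl.get_state();p=s['eef_pos']
print('wrist tip',proj('wrist',[p-[0,0,d] for d in(0,.019)],s).round(),'scene',proj('scene',[p-[0,0,d] for d in(0,.019)]).round())
print(ctrl.nose_length)
```

```text
wrist tip [[263. 241.]
 [263. 227.]] scene [[201. 155.]
 [201. 159.]]
0.019
```

Request:
apply_moves([
  [0.02,-0.002,-0.015,0,0,0],
  [0.04,-0.004,-0.015,0,0,0],
  [0.05,-0.005,-0.015,0,0,0],
  [0.06,-0.006,-0.015,0,0,0],
  [0.07,-0.007,-0.015,0,0,0],
  [0.075,-0.007,-0.015,0,0,0],
])

```text
time: 11.7
eef_pos: [0.5935, -0.1957, 0.1226]
tcp_rot: [0.74, 0.672, -0.0, 0.0]
contact_force: [-2.9, -0.5, 3.0]
opening: -0.004
finger_force: 1.7
```

Run:
```python
from h import *
s=ctrl.get_state();a=save('wrist','w4.png')[:,:,::-1];b=save('scene','s5.png')[:,:,::-1]
print(s['eef_pos'],s['contact_force'],bar('scene','s5.png'),bar('wrist','w4.png',s),proj('scene',s['eef_pos']-[0,0,.019]))
cv2.imwrite('pics/c3.png',cv2.hconcat([a[:,150:],cv2.resize(b[100:292,120:316],None,fx=2,fy=2)]))
```

```text
[ 0.59350041 -0.19566995  0.12259516] [-2.90038609 -0.49589235  2.99474961] [(np.float64(0.6), np.float64(1.46), array([182., 170.]), np.int32(46)), (np.float64(272.7), np.float64(0.18), array([454.,  70.]), np.int32(193)), (np.float64(314.9), np.float64(0.2), array([486.,  37.]), np.int32(621))] [(np.float64(19.9), np.float64(1.46), array([304., 237.]), np.int32(1521))] [[187.9646412  175.03461179]]
```

View pics/c3.png

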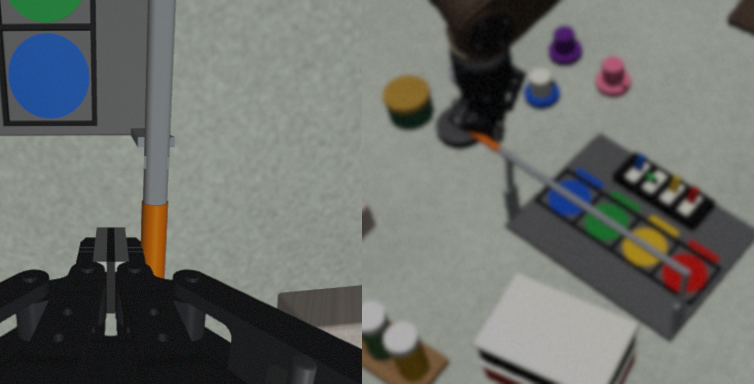

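Request:
apply_moves([
  [0.01,-0.001,0,0,0,0],
  [0.018,-0.002,0,0,0,0],
  [0.025,-0.002,0,0,0,0],
  [0.025,-0.002,0,0,0,0],
  [-0.03,0.002,0,0,0,0],
  [-0.06,0,0.1,0,0,0],
  [-0.17,-0.1,0.23,0,0,0],
  [-0.17,-0.1,0.23,0,0,0],
  [-0.17,-0.1,0.23,0,0,0],
  [-0.17,-0.1,0.23,0,0,0],
  [-0.17,-0.1,0.23,0,0,0],
])

```text
time: 13.18
eef_pos: [0.4575, -0.275, 0.3051]
tcp_rot: [0.74, 0.672, 0.0, -0.0]
contact_force: [0.8, 0.7, -0.2]
opening: -0.004
finger_force: 0.0
```

Run:
```python
from h import *
s=ctrl.get_state();im=save('wrist','w5.png');save('scene','s6.png')
print(s['eef_pos'],bar('scene','s6.png'),bar('wrist','w5.png',s))
for a,(ctr,r),bb in blobs(im[:,:,::-1].copy(),'blue'):
    print(a,np.round(ctr,1),round(r,1),bb,ray('wrist',ctr,.010,s)[0].round(4))
```

```text
[ 0.45754692 -0.27498875  0.30513781] [(np.float64(2.5), np.float64(1.74), array([175., 174.]), np.int32(54)), (np.float64(272.8), np.float64(0.18), array([454.,  70.]), np.int32(199)), (np.float64(314.8), np.float64(0.22), array([486.,  36.]), np.int32(621))] [(np.float64(0.8), np.float64(1.74), array([442.,  72.]), np.int32(620))]
274.5 [507.  259.5] 35.7 (503, 224, 9, 72) [ 0.8218 -0.4775  0.01  ]
518.5 [222.7 146.5] 20.7 (203, 126, 41, 42) [ 0.4049 -0.262   0.01  ]
1555.5 [324.   12.3] 26.1 (299, 0, 50, 39) [ 0.5527 -0.1064  0.01  ]
228.5 [287.  16.] 16.5 (283, 0, 9, 33) [ 0.5061 -0.1063  0.01  ]
```

Request:
apply_moves([
  [-0.066,0.016,0,0,0,0],
  [-0.066,0.016,-0.1,0,0,0],
  [-0.066,0.016,-0.2,0,0,0],
  [-0.066,0.016,-0.28,0,0,0],
  [-0.066,0.016,-0.331,0,0,0],
  [-0.066,0.016,-0.331,0,0,0],
  [-0.066,0.016,-0.331,0,0,0],
], jaw=0.75)

```text
time: 14.15
eef_pos: [0.4046, -0.2619, 0.0407]
tcp_rot: [0.74, 0.673, -0.0, -0.001]
contact_force: [-0.6, 0.1, 0.3]
opening: 0.75
finger_force: 0.0
```

Request:
apply_moves([
  [0,0,0,0,0,0],
  [0,0,0,0,0,0],
  [0,0,0,0,0,0],
  [0,0,0,0,0,0],
  [0,0,0,0,0,0],
  [0,0,0,0,0,0],
], jaw=0, squeeze=30)

```text
time: 14.9
eef_pos: [0.4059, -0.2644, 0.0443]
tcp_rot: [0.74, 0.673, -0.0, 0.002]
contact_force: [-1.2, 0.5, 5.8]
opening: 0.001
finger_force: 3.2
```

Run:
```python
from h import *
s=ctrl.get_state();a=save('wrist','w6.png')[:,:,::-1];b=save('scene','s7.png')[:,:,::-1];c=save('side','d7.png')[:,:,::-1]
print(proj('side',s['eef_pos']),proj('scene',s['eef_pos']))
cv2.imwrite('pics/c4.png',cv2.hconcat([a[100:,150:400],cv2.resize(b[90:232,150:290],None,fx=2,fy=2),cv2.resize(c[200:342,170:305],None,fx=2,fy=2)]))
```

```text
[[249.53921449 274.59687728]] [[208.99528336 138.66177354]]
```

View pics/c4.png

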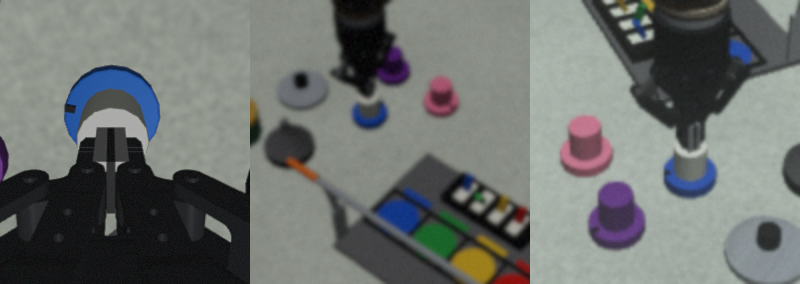

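The fingers shut on top of the lens: the tips are about 24 mm higher than assumed. That also explains the handle slip. I'll raise, open and go lower.

Request:
apply_moves([
  [0,0,0.04,0,0,0],
  [0,0,0.04,0,0,0],
  [0,0,0.04,0,0,0],
  [0,0,0.04,0,0,0],
  [0,0,0.0,0,0,0],
  [0,0,-0.02,0,0,0],
  [0,0,-0.034,0,0,0],
  [0,0,-0.034,0,0,0],
], jaw=0.75)

```text
time: 16.05
eef_pos: [0.404, -0.2621, 0.0131]
tcp_rot: [0.74, 0.672, -0.0, -0.001]
contact_force: [0.2, -0.0, -0.5]
opening: 0.751
finger_force: 0.0
```

Request:
apply_moves([
  [0,0,0,0,0,0],
  [0,0,0,0,0,0],
  [0,0,0,0,0,0],
  [0,0,0,0,0,0],
  [0,0,0,0,0,0],
  [0,0,0,0,0,0],
], jaw=0, squeeze=30)

```text
time: 16.8
eef_pos: [0.4053, -0.2633, 0.0151]
tcp_rot: [0.74, 0.672, 0.0, 0.001]
contact_force: [0.0, -0.0, 6.2]
opening: 0.413
finger_force: 30.6
```

Request:
apply_moves([
  [0,0,0.05,0,0,0],
  [0,0,0.125,0,0,0],
  [0.05,0.05,0.125,0,0,0],
  [0.12,0.12,0.125,0,0,0],
  [0.186,0.197,0.125,0,0,0],
  [0.186,0.197,0.125,0,0,0],
  [0.186,0.197,0.125,0,0,0],
  [0.186,0.197,0.125,0,0,0],
])

```text
time: 17.8
eef_pos: [0.5522, -0.105, 0.113]
tcp_rot: [0.74, 0.673, -0.001, -0.001]
contact_force: [0.9, -0.4, -1.2]
opening: 0.406
finger_force: 30.6
```

Run:
```python
from h import *
s=ctrl.get_state();im=save('wrist','w8.png')
print(s['eef_pos'],s['opening'],proj('wrist',[dw(0,-.105,.01),dw(0,-.105,s['eef_pos'][2]-.01)],s).round(1))
for a,(ctr,r),bb in blobs(im[:,:,::-1].copy(),'blue'):
    print(a,np.round(ctr,1),round(r,1),bb,[ray('wrist',ctr,z,s)[0].round(4) for z in(.01,.11)])
```

```text
[ 0.55221564 -0.10502338  0.11299646] 0.40550039873285176 [[263.5 187.1]
 [264.6 232.1]]
5668.0 [257.5 196. ] 69.8 (199, 150, 118, 88) [array([ 0.5476, -0.1116,  0.01  ]), array([ 0.5517, -0.0821,  0.11  ])]
589.0 [118.4 117.7] 20.0 (100, 110, 38, 20) [array([ 0.4469, -0.0387,  0.01  ]), array([ 0.491 , -0.0383,  0.11  ])]
```

View pics/w8.png

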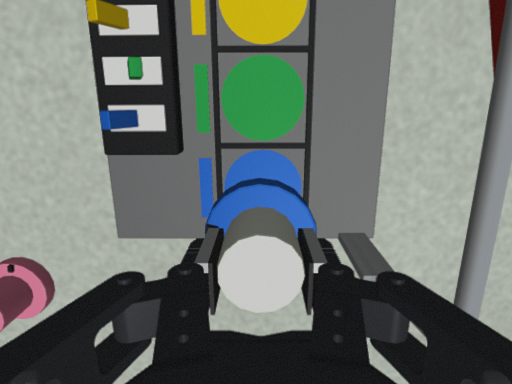

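Run:
```python
from h import *
s=ctrl.get_state()
print(ray('wrist',[[261.5,180],[207,232],[316,232]],.112,s), dw(0,-.105))
```

```text
[[ 0.55445022 -0.0742827   0.112     ]
 [ 0.52456318 -0.09847066  0.112     ]
 [ 0.57918787 -0.10369439  0.112     ]] [ 0.5531968  -0.10454137  0.        ]
```

Request:
apply_moves([
  [0.001,-0.001,-0.05,0,0,0],
  [0.001,-0.001,-0.09,0,0,0],
  [0.001,-0.001,-0.105,0,0,0],
  [0.001,-0.001,-0.111,0,0,0],
  [0.001,-0.001,-0.111,0,0,0],
])

```text
time: 18.48
eef_pos: [0.5549, -0.1065, 0.0264]
tcp_rot: [0.74, 0.672, 0.0, 0.001]
contact_force: [-0.8, 0.7, -1.2]
opening: 0.413
finger_force: 30.5
```

Request:
apply_moves([
  [0,0,0,0,0,0],
  [0,0,0,0,0,0],
  [0,0,0,0,0,0],
  [0,0,0.05,0,0,0],
  [0,0,0.15,0,0,0],
  [-0.04,0,0.25,0,0,0],
  [-0.04,0,0.25,0,0,0],
  [-0.04,0,0.25,0,0,0],
], jaw=0.75)

```text
time: 19.48
eef_pos: [0.5238, -0.1065, 0.2301]
tcp_rot: [0.74, 0.672, 0.002, 0.004]
contact_force: [-0.2, -0.0, -1.6]
opening: 0.753
finger_force: 0.0
```

```bash
cat >> h.py <<'E'
def look(c,f,zs=(.01,.02)):
    s=ctrl.get_state();im=save('wrist',f)[:,:,::-1].copy();print(s['time'],s['eef_pos'])
    for a,(ctr,r),bb in blobs(im,c): print(c,a,np.round(ctr,1),round(r,1),bb,[ray('wrist',ctr,z,s)[0].round(4) for z in zs])
    return s
E
python3 - <<'E'
from h import *
s=look('blue','w9.png');print(proj('wrist',[dw(0,-.105,.02),dw(-.0,-.105,.06)],s))
E
```

```text
19.475 [ 0.52379783 -0.10650713  0.23009175]
blue 316.0 [244. 157.] 21.4 (240, 136, 9, 43) [array([ 0.5059, -0.0998,  0.01  ]), array([ 0.5065, -0.0981,  0.02  ])]
blue 1127.5 [284.6 157.5] 27.7 (257, 130, 56, 55) [array([ 0.5528, -0.1049,  0.01  ]), array([ 0.5521, -0.1031,  0.02  ])]
blue 195.5 [192.  107.5] 11.0 (182, 103, 21, 11) [array([ 0.4542, -0.0386,  0.01  ]), array([ 0.4562, -0.0386,  0.02  ])]
[[285.60640709 158.64662333]
 [288.9442362  165.54179757]]
```

View pics/w9.png

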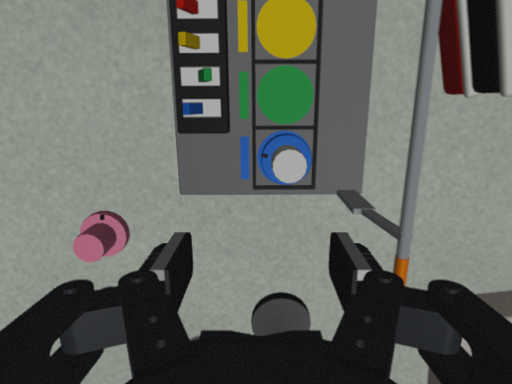

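Request:
apply_moves([
  [-0.13,0.4,0.03,0,0,0],
  [-0.13,0.4,0.03,0,0,0],
  [-0.13,0.4,0.03,0,0,0],
  [-0.13,0.4,0.03,0,0,0],
  [-0.13,0.4,0.03,0,0,0],
  [-0.13,0.4,0.03,0,0,0],
  [-0.13,0.4,0.03,0,0,0],
  [-0.13,0.4,0.03,0,0,0],
])

```text
time: 20.52
eef_pos: [0.4179, 0.2136, 0.2476]
tcp_rot: [0.74, 0.672, -0.001, -0.0]
contact_force: [-0.7, -0.5, 0.4]
opening: 0.752
finger_force: 0.0
```

Run:
```python
from h import *
look('red','w10.png')
```

```text
20.525 [0.41786574 0.21362647 0.24763979]
red 540.0 [505.5 275.5] 44.8 (498, 231, 14, 90) [array([0.7352, 0.0216, 0.01  ]), array([0.7271, 0.0283, 0.02  ])]
red 186.0 [354.  227.9] 15.2 (349, 213, 10, 31) [array([0.5281, 0.1123, 0.01  ]), array([0.5254, 0.1167, 0.02  ])]
red 1655.0 [388.2 230.6] 24.7 (364, 208, 49, 46) [array([0.5725, 0.1041, 0.01  ]), array([0.5686, 0.1087, 0.02  ])]
red 1740.5 [256.2 130. ] 24.3 (232, 106, 49, 49) [array([0.4143, 0.2489, 0.01  ]), array([0.4146, 0.2497, 0.02  ])]
```

Request:
apply_moves([
  [-0.005,0.044,-0.05,0,0,0],
  [-0.005,0.044,-0.12,0,0,0],
  [-0.005,0.044,-0.19,0,0,0],
  [-0.005,0.044,-0.25,0,0,0],
  [-0.005,0.044,-0.287,0,0,0],
  [-0.005,0.044,-0.287,0,0,0],
  [-0.005,0.044,-0.287,0,0,0],
])

```text
time: 21.45
eef_pos: [0.4155, 0.2491, 0.0207]
tcp_rot: [0.741, 0.672, 0.001, 0.0]
contact_force: [0.5, 0.1, -0.0]
opening: 0.748
finger_force: 0.0
```

Request:
apply_moves([
  [0,0,0,0,0,0],
  [0,0,0,0,0,0],
  [0,0,0,0,0,0],
  [0,0,0,0,0,0],
  [0,0,0,0,0,0],
], jaw=0)

```text
time: 22.08
eef_pos: [0.4157, 0.2498, 0.0215]
tcp_rot: [0.74, 0.673, 0.001, 0.001]
contact_force: [-0.2, -1.5, 6.9]
opening: 0.404
finger_force: 30.4
```

Request:
apply_moves([
  [0,0,0.05,0,0,0],
  [0,0,0.125,0,0,0],
  [0.05,-0.05,0.125,0,0,0],
  [0.12,-0.12,0.125,0,0,0],
  [0.198,-0.181,0.125,0,0,0],
  [0.198,-0.181,0.125,0,0,0],
  [0.198,-0.181,0.125,0,0,0],
  [0.198,-0.181,0.125,0,0,0],
])

```text
time: 23.08
eef_pos: [0.5714, 0.105, 0.1188]
tcp_rot: [0.74, 0.672, -0.001, -0.001]
contact_force: [-0.3, 1.0, -1.5]
opening: 0.408
finger_force: 31.0
```

```bash
cat >> h.py <<'E'
def held(c,f,zb):
    "held lamp: circle fit to the upper arc of base top rim at height zb"
    s=ctrl.get_state();im=save('wrist',f)[:,:,::-1].copy();hsv=cv2.cvtColor(im,cv2.COLOR_BGR2HSV);a,b=HU[c]
    m=cv2.inRange(hsv,(a,110,30),(b,255,255))
    if c=='red': m|=cv2.inRange(hsv,(175,110,30),(180,255,255))
    m[:, :185]=0; m[:,340:]=0
    k=max(cv2.findContours(m,cv2.RETR_EXTERNAL,cv2.CHAIN_APPROX_NONE)[0],key=cv2.contourArea);bb=cv2.boundingRect(k)
    pts=np.array([(u,np.where(m[140:245,u])[0]) for u in range(0)],object)
    print(s['eef_pos'],s['opening'],bb)
    cx=bb[0]+bb[2]/2
    print('left/right edge',ray('wrist',[[bb[0],232],[bb[0]+bb[2],232]],zb,s)[:,:2].round(4))
E
python3 - <<'E'
from h import *
held('red','w11.png',.112)
E
```

```text
[0.57136135 0.10498546 0.11878201] 0.40772379474728426 (201, 149, 114, 92)
left/right edge [[0.5394 0.11  ]
 [0.5986 0.1044]]
```

View pics/w11.png

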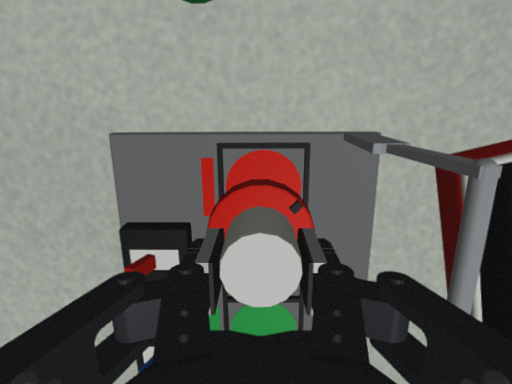

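Request:
apply_moves([
  [0.001,-0.001,-0.05,0,0,0],
  [0.001,-0.001,-0.09,0,0,0],
  [0.001,-0.001,-0.105,0,0,0],
  [0.001,-0.001,-0.112,0,0,0],
  [0.001,-0.001,-0.112,0,0,0],
])

```text
time: 23.75
eef_pos: [0.5742, 0.1044, 0.0318]
tcp_rot: [0.74, 0.673, 0.001, 0.001]
contact_force: [0.3, 0.1, -1.6]
opening: 0.409
finger_force: 31.0
```

Request:
apply_moves([
  [0,0,0,0,0,0],
  [0,0,0,0,0,0],
  [0,0,0,0,0,0],
  [0,0,0.05,0,0,0],
  [0,0,0.15,0,0,0],
  [-0.04,0.05,0.25,0,0,0],
  [-0.04,0.16,0.25,0,0,0],
  [-0.04,0.16,0.25,0,0,0],
  [-0.04,0.16,0.25,0,0,0],
  [-0.04,0.16,0.25,0,0,0],
], jaw=0.75)

```text
time: 25.0
eef_pos: [0.5411, 0.2315, 0.2294]
tcp_rot: [0.74, 0.673, -0.001, 0.0]
contact_force: [-0.4, -1.0, -0.3]
opening: 0.752
finger_force: 0.0
```

Run:
```python
from h import *
look('red','w12.png');
print(dw(0,.105));look('green','w13.png')
```

```text
25.0 [0.54106431 0.23146235 0.22944682]
red 167.0 [217.  312.5] 11.0 (210, 304, 16, 19) [array([0.4622, 0.0334, 0.01  ]), array([0.4645, 0.0406, 0.02  ])]
red 250.0 [259.  258.4] 17.9 (255, 241, 9, 36) [array([0.526, 0.108, 0.01 ]), array([0.5265, 0.1132, 0.02  ])]
red 1016.5 [295.8 259.7] 25.3 (271, 236, 50, 45) [array([0.5724, 0.1016, 0.01  ]), array([0.5717, 0.107 , 0.02  ])]
red 1489.5 [460.1 251.2] 51.9 (409, 222, 100, 62) [array([0.7815, 0.0931, 0.01  ]), array([0.7751, 0.0987, 0.02  ])]
[0.5728032  0.10454137 0.        ]
25.05 [0.54102949 0.23092365 0.22893884]
green 1932.0 [256.  121.9] 25.6 (231, 97, 51, 51) [array([0.5388, 0.2768, 0.01  ]), array([0.539 , 0.2774, 0.02  ])]
```

Request:
apply_moves([
  [-0.0025,0.0575,-0.05,0,0,0],
  [-0.0025,0.0575,-0.12,0,0,0],
  [-0.0025,0.0575,-0.19,0,0,0],
  [-0.0025,0.0575,-0.24,0,0,0],
  [-0.0025,0.0575,-0.262,0,0,0],
  [-0.0025,0.0575,-0.262,0,0,0],
])

```text
time: 25.85
eef_pos: [0.5388, 0.2768, 0.0192]
tcp_rot: [0.741, 0.672, -0.001, -0.001]
contact_force: [0.6, 0.6, 0.9]
opening: 0.751
finger_force: 0.0
```

Request:
apply_moves([
  [0,0,0,0,0,0],
  [0,0,0,0,0,0],
  [0,0,0,0,0,0],
  [0,0,0,0,0,0],
  [0,0,0,0,0,0],
], jaw=0)

```text
time: 26.48
eef_pos: [0.5414, 0.2784, 0.0231]
tcp_rot: [0.74, 0.672, 0.002, 0.001]
contact_force: [0.6, -0.6, 6.1]
opening: 0.41
finger_force: 30.7
```

Request:
apply_moves([
  [0,0,0.05,0,0,0],
  [0,0,0.125,0,0,0],
  [0.0,-0.07,0.125,0,0,0],
  [0.01,-0.14,0.125,0,0,0],
  [0.026,-0.21,0.125,0,0,0],
  [0.026,-0.28,0.125,0,0,0],
  [0.026,-0.35,0.125,0,0,0],
  [0.026,-0.39,0.125,0,0,0],
  [0.026,-0.39,0.125,0,0,0],
  [0.026,-0.39,0.125,0,0,0],
])

```text
time: 27.72
eef_pos: [0.5597, -0.0336, 0.1202]
tcp_rot: [0.74, 0.672, -0.0, -0.001]
contact_force: [-0.5, -0.2, -0.9]
opening: 0.407
finger_force: 30.7
```

Run:
```python
from h import *
held('green','w14.png',.112);print(dw(0,-.035))
```

```text
[ 0.55972007 -0.0335517   0.12015273] 0.40720675989012317 (199, 151, 114, 92)
left/right edge [[ 0.5264 -0.0289]
 [ 0.5862 -0.0346]]
[ 0.55973227 -0.03484712  0.        ]
```

Request:
apply_moves([
  [0,-0.0015,-0.05,0,0,0],
  [0,-0.0015,-0.09,0,0,0],
  [0,-0.0015,-0.105,0,0,0],
  [0,-0.0015,-0.112,0,0,0],
  [0,-0.0015,-0.112,0,0,0],
])

```text
time: 28.4
eef_pos: [0.5611, -0.0347, 0.033]
tcp_rot: [0.74, 0.673, 0.0, 0.0]
contact_force: [-1.8, 0.5, 3.8]
opening: 0.41
finger_force: 31.2
```

Request:
apply_moves([
  [0,0,0,0,0,0],
  [0,0,0,0,0,0],
  [0,0,0,0,0,0],
  [0,0,0.05,0,0,0],
  [0,0,0.15,0,0,0],
  [-0.04,0,0.25,0,0,0],
  [-0.04,0,0.25,0,0,0],
], jaw=0.75)

```text
time: 29.28
eef_pos: [0.5286, -0.0357, 0.2345]
tcp_rot: [0.74, 0.672, 0.001, 0.002]
contact_force: [0.2, -0.8, -0.7]
opening: 0.749
finger_force: 0.0
```

Run:
```python
from h import *
look('green','w15.png')
```

```text
29.275 [ 0.52858937 -0.03565425  0.23445482]
green 271.0 [246.  158.5] 20.7 (242, 138, 9, 42) [array([ 0.5116, -0.0311,  0.01  ]), array([ 0.5122, -0.0294,  0.02  ])]
green 1030.5 [286.  159.1] 27.4 (259, 132, 54, 55) [array([ 0.5585, -0.0363,  0.01  ]), array([ 0.5578, -0.0345,  0.02  ])]
```

Request:
apply_moves([
  [0.025,0.46,0,0,0,0],
  [0.025,0.46,0,0,0,0],
  [0.025,0.46,0,0,0,0],
  [0.025,0.46,0,0,0,0],
  [0.025,0.46,0,0,0,0],
  [0.025,0.46,0,0,0,0],
  [0.025,0.46,0,0,0,0],
  [0.025,0.46,0,0,0,0],
])

```text
time: 30.32
eef_pos: [0.5479, 0.3323, 0.2301]
tcp_rot: [0.74, 0.673, -0.001, 0.0]
contact_force: [1.0, 0.5, 0.1]
opening: 0.748
finger_force: 0.0
```

Run:
```python
from h import *
look('yellow','w16.png')
```

```text
30.325 [0.54792963 0.33232259 0.23007809]
yellow 2040.5 [252.9 105.5] 26.5 (228, 79, 52, 54) [array([0.5441, 0.3963, 0.01  ]), array([0.5443, 0.3964, 0.02  ])]
```

Request:
apply_moves([
  [-0.005,0.08,-0.05,0,0,0],
  [-0.005,0.08,-0.12,0,0,0],
  [-0.005,0.08,-0.19,0,0,0],
  [-0.005,0.08,-0.24,0,0,0],
  [-0.005,0.08,-0.262,0,0,0],
  [-0.005,0.08,-0.262,0,0,0],
])

```text
time: 31.12
eef_pos: [0.5441, 0.3954, 0.0206]
tcp_rot: [0.741, 0.672, -0.001, -0.0]
contact_force: [0.1, 0.7, 0.6]
opening: 0.749
finger_force: 0.0
```

Request:
apply_moves([
  [0,0,0,0,0,0],
  [0,0,0,0,0,0],
  [0,0,0,0,0,0],
  [0,0,0,0,0,0],
  [0,0,0,0,0,0],
], jaw=0)

```text
time: 31.75
eef_pos: [0.5463, 0.3974, 0.0243]
tcp_rot: [0.74, 0.672, 0.002, 0.001]
contact_force: [0.5, -0.6, 6.5]
opening: 0.408
finger_force: 30.7
```

Request:
apply_moves([
  [0,0,0.05,0,0,0],
  [0,0,0.125,0,0,0],
  [0.0,-0.07,0.125,0,0,0],
  [0.01,-0.14,0.125,0,0,0],
  [0.028,-0.21,0.125,0,0,0],
  [0.028,-0.28,0.125,0,0,0],
  [0.028,-0.35,0.125,0,0,0],
  [0.028,-0.42,0.125,0,0,0],
  [0.028,-0.4515,0.125,0,0,0],
  [0.028,-0.4515,0.125,0,0,0],
  [0.028,-0.4515,0.125,0,0,0],
])

```text
time: 33.12
eef_pos: [0.5662, 0.0361, 0.121]
tcp_rot: [0.74, 0.672, 0.0, -0.0]
contact_force: [0.2, 0.6, -1.0]
opening: 0.408
finger_force: 30.7
```

Run:
```python
from h import *
held('yellow','w17.png',.112);print(dw(0,.035))
```

```text
[0.56620166 0.03607579 0.12104429] 0.4081640281694887 (199, 150, 114, 92)
left/right edge [[0.5326 0.0403]
 [0.5928 0.0346]]
[0.56626773 0.03484712 0.        ]
```

Then release, step back and view the whole dock.

Request:
apply_moves([
  [0,-0.0015,-0.05,0,0,0],
  [0,-0.0015,-0.09,0,0,0],
  [0,-0.0015,-0.105,0,0,0],
  [0,-0.0015,-0.112,0,0,0],
  [0,-0.0015,-0.112,0,0,0],
])

```text
time: 33.8
eef_pos: [0.5671, 0.0352, 0.0342]
tcp_rot: [0.74, 0.673, -0.0, -0.0]
contact_force: [-2.8, 0.8, 6.4]
opening: 0.407
finger_force: 31.6
```

Request:
apply_moves([
  [0,0,0,0,0,0],
  [0,0,0,0,0,0],
  [0,0,0,0,0,0],
  [0,0,0.05,0,0,0],
  [0,0,0.15,0,0,0],
  [-0.1,-0.05,0.32,0,0,0],
  [-0.1,-0.05,0.32,0,0,0],
  [-0.1,-0.05,0.32,0,0,0],
  [-0.1,-0.05,0.32,0,0,0],
], jaw=0.75)

```text
time: 34.92
eef_pos: [0.4877, -0.0068, 0.2932]
tcp_rot: [0.741, 0.672, 0.003, 0.004]
contact_force: [-0.1, 0.6, -0.6]
opening: 0.751
finger_force: 0.0
```

Run:
```python
from h import *
s=look('yellow','w18.png')
im=cv2.imread('pics/w18.png')
for c,y in zip(['red','yellow','green','blue'],[.105,.035,-.035,-.105]):
    w=dw(0,y)
    for a,(ctr,r),bb in blobs(im,c):
        p=ray('wrist',ctr,.018,s)[0]
        if np.hypot(*(p-w)[:2])<.03: print(c,a,((p-w)*1000).round(1))
save('scene','s8.png');print(bar('scene','s8.png'))
```

```text
34.925 [ 0.48772225 -0.00676589  0.29319719]
yellow 265.5 [279.5 116. ] 19.3 (276, 97, 8, 39) [array([0.5191, 0.0395, 0.01  ]), array([0.5185, 0.04  , 0.02  ])]
yellow 914.5 [314.4 116. ] 24.6 (291, 92, 49, 49) [array([0.565 , 0.0351, 0.01  ]), array([0.5633, 0.0357, 0.02  ])]
red 999.5 [-2.5 -0.6 18. ]
yellow 914.5 [-2.7  0.7 18. ]
green 782.0 [-1.6  0.6 18. ]
blue 774.5 [-0.8  2.2 18. ]
[(np.float64(2.7), np.float64(1.74), array([175., 173.]), np.int32(56)), (np.float64(272.9), np.float64(0.18), array([454.,  70.]), np.int32(194)), (np.float64(314.7), np.float64(0.22), array([486.,  37.]), np.int32(635))]
```

View pics/w18.png

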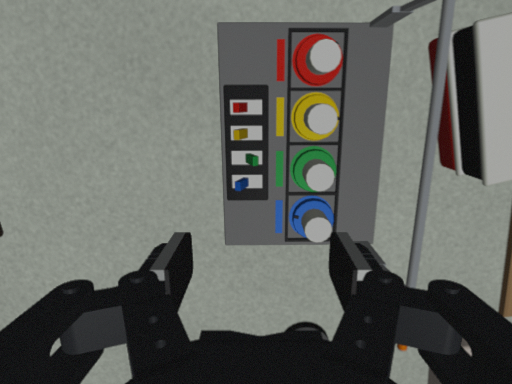

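Request:
apply_moves([
  [-0.062,0.0834,0,0,0,0],
  [-0.062,0.0834,0,0,0,0],
  [-0.062,0.0834,-0.1,0,0,0],
  [-0.062,0.0834,-0.2,0,0,0],
  [-0.062,0.0834,-0.28,0,0,0],
  [-0.062,0.0834,-0.322,0,0,0],
  [-0.062,0.0834,-0.322,0,0,0],
  [-0.05,0.082,-0.322,0,0,0],
  [-0.04,0.081,-0.322,0,0,0],
  [-0.03,0.08,-0.322,0,0,0],
  [-0.0235,0.08,-0.322,0,0,0],
  [-0.0235,0.08,-0.322,0,0,0],
], jaw=0)

```text
time: 36.52
eef_pos: [0.4689, 0.0581, 0.0308]
tcp_rot: [0.74, 0.672, 0.001, 0.001]
contact_force: [-0.1, 0.3, -0.2]
opening: 0.001
finger_force: 0.0
```

Run:
```python
from h import *
a=save('wrist','w19.png')[:,:,::-1];b=save('scene','s9.png')[:,:,::-1]
cv2.imwrite('pics/c5.png',cv2.hconcat([a[100:,100:400],cv2.resize(b[160:230,230:310],None,fx=4,fy=4)[:284]]))
```

```text
Traceback (most recent call last):
cv2.error: OpenCV(4.12.0) /io/opencv/modules/core/src/matrix_operations.cpp:64: error: (-215:Assertion failed) src[i].dims <= 2 && src[i].rows == src[0].rows && src[i].type() == src[0].type() in function 'hconcat'
```

```bash
cat >> h.py <<'E'
def levers(f,s):
    hsv=cv2.cvtColor(cv2.imread('pics/'+f),cv2.COLOR_BGR2HSV)
    for c,y in zip(['red','yellow','green','blue'],[.048,.016,-.016,-.048]):
        a,b=HU[c];m=cv2.inRange(hsv,(a,110,40),(b,255,255))
        if c=='red': m|=cv2.inRange(hsv,(175,110,40),(180,255,255))
        on,off=proj('wrist',[dw(-.09+.017*t,y,.044) for t in(.4,-.4)],s)
        k=np.zeros_like(m);cv2.circle(k,tuple(int(v) for v in (on+off)/2),int(np.hypot(*(on-off))*1.0+5),255,-1)
        v,u=np.where(m&k)
        if len(u)<5: print(c,'hidden',on.round(),off.round());continue
        p=np.array([u.mean(),v.mean()]);print(c,len(u),p.round(1),'frac on',round(float((p-off)@(on-off)/((on-off)@(on-off))),2))
E
python3 - <<'E'
from h import *
levers('w18.png',{'eef_pos':np.array([.48772,-.00677,.2932]),'tcp_rot':[.741,.672,.003,.004]})
levers('w19.png',ctrl.get_state())
E
```

```text
red 125 [239.4 107. ] frac on -0.1
yellow 127 [239.8 134. ] frac on -0.12
green 108 [252.  159.7] frac on 0.96
blue 133 [240.8 184.5] frac on -0.12
red 721 [301.7 254.9] frac on 1.07
yellow 253 [260.7 324.5] frac on -0.33
green hidden [296. 367.] [269. 367.]
blue hidden [294. 414.] [269. 414.]
```

Request:
apply_moves([
  [-0.039,0.003,0,0,0,0],
  [-0.039,0.003,0,0,0,0],
  [-0.0425,-0.036,0,0,0,0],
  [-0.0425,-0.036,0,0,0,0],
  [-0.03,-0.037,0,0,0,0],
  [-0.018,-0.038,0,0,0,0],
  [-0.009,-0.039,0,0,0,0],
  [-0.004,-0.04,0,0,0,0],
  [-0.004,-0.04,0,0,0,0],
  [-0.0425,-0.036,0,0,0,0],
  [-0.0425,-0.036,0,0,0,0],
  [-0.05,-0.116,0,0,0,0],
  [-0.05,-0.116,0,0,0,0],
  [-0.04,-0.117,0,0,0,0],
  [-0.028,-0.118,0,0,0,0],
  [-0.018,-0.119,0,0,0,0],
  [-0.0115,-0.1195,0,0,0,0],
  [-0.0115,-0.1195,0,0,0,0],
  [-0.05,-0.116,0,0,0,0],
  [-0.05,-0.116,0.1,0,0,0],
])

```text
time: 39.12
eef_pos: [0.4199, -0.0321, 0.0863]
tcp_rot: [0.74, 0.672, -0.004, -0.008]
contact_force: [1.2, -0.2, 0.2]
opening: -0.0
finger_force: 0.0
```

Request:
apply_moves([
  [0,0,0.1,0,0,0],
  [0.07,-0.08,0.2,0,0,0],
  [0.07,-0.08,0.22,0,0,0],
  [0.07,-0.08,0.22,0,0,0],
  [0.07,-0.08,0.22,0,0,0],
])

```text
time: 39.75
eef_pos: [0.484, -0.0988, 0.2688]
tcp_rot: [0.74, 0.672, 0.0, 0.0]
contact_force: [0.5, 0.6, 0.4]
opening: -0.002
finger_force: 0.0
```

```bash
cat >> h.py <<'E'
def lamps(f,s):
    im=cv2.imread('pics/'+f)
    for c,y in zip(['red','yellow','green','blue'],[.105,.035,-.035,-.105]):
        w=dw(0,y)
        for a,(ctr,r),bb in blobs(im,c):
            p=ray('wrist',ctr,.018,s)[0]
            if np.hypot(*(p-w)[:2])<.04 and r>20: print(c,a,r,((p-w)*1000).round(1))
E
python3 - <<'E'
from h import *
s=ctrl.get_state();save('wrist','w20.png');print(s['eef_pos']);levers('w20.png',s);lamps('w20.png',s);print(bar('wrist','w20.png',s))
E
```

```text
[ 0.48400403 -0.09878289  0.26876227]
red 197 [247.5  18. ] frac on 0.96
yellow 174 [247.8  50.3] frac on 0.95
green 129 [248.2  81.4] frac on 0.95
blue 123 [248.2 111.3] frac on 0.93
yellow 1164.5 29.221479415893555 [-2.1 -1.3 18. ]
green 986.0 26.513914108276367 [-2.3  0.1 18. ]
blue 950.5 25.44843101501465 [-1.5  0.4 18. ]
[(np.float64(1.3), np.float64(1.72), array([424., 267.]), np.int32(498))]
```

Request:
apply_moves([
  [0.09,-0.06,0,0,0,0],
  [0.185,-0.123,0,0,0,0],
  [0.185,-0.123,0,0,0,0],
  [0.185,-0.123,0,0,0,0],
  [0.185,-0.123,-0.06,0,0,0],
  [0.185,-0.123,-0.12,0,0,0],
  [0.185,-0.123,-0.17,0,0,0],
  [0.185,-0.123,-0.18,0,0,0],
  [0.185,-0.123,-0.18,0,0,0],
], jaw=0.45)

```text
time: 40.92
eef_pos: [0.6311, -0.1961, 0.1244]
tcp_rot: [0.74, 0.673, -0.0, -0.001]
contact_force: [0.4, 0.5, -0.3]
opening: 0.449
finger_force: 0.0
```

Request:
apply_moves([
  [0,0,0,0,0,0],
  [0,0,0,0,0,0],
  [0,0,0,0,0,0],
  [0,0,0,0,0,0],
  [0,0,0,0,0,0],
], jaw=0, squeeze=30)

```text
time: 41.55
eef_pos: [0.6329, -0.1975, 0.1272]
tcp_rot: [0.74, 0.672, 0.001, 0.002]
contact_force: [-1.3, 0.2, 6.9]
opening: 0.098
finger_force: 29.9
```

Request:
apply_moves([
  [-0.0215,0.002,0.001,0,0,0],
  [-0.04,0.0037,-0.002,0,0,0],
  [-0.0574,0.0054,-0.009,0,0,0],
  [-0.0731,0.0068,-0.019,0,0,0],
  [-0.0866,0.008,-0.032,0,0,0],
  [-0.0971,0.009,-0.0476,0,0,0],
  [-0.1045,0.0098,-0.065,0,0,0],
  [-0.1076,0.01,-0.0785,0,0,0],
  [-0.1086,0.0101,-0.0926,0,0,0],
  [-0.1086,0.0101,-0.095,0,0,0],
  [-0.1086,0.0101,-0.095,0,0,0],
])

```text
time: 42.92
eef_pos: [0.5458, -0.1895, 0.0497]
tcp_rot: [0.74, 0.673, 0.0, 0.001]
contact_force: [2.3, 0.3, 10.4]
opening: 0.099
finger_force: 32.8
```

Run:
```python
from h import *
save('scene','s10.png');print(bar('scene','s10.png'))
```

```text
[(np.float64(2.7), np.float64(-0.1), array([204., 174.]), np.int32(17)), (np.float64(272.8), np.float64(0.18), array([454.,  70.]), np.int32(201)), (np.float64(314.8), np.float64(0.2), array([486.,  37.]), np.int32(613))]
```

Held to the end; contact shows the stop. Release, rise and verify.

Request:
apply_moves([
  [0,0,0,0,0,0],
  [0,0,0,0,0,0],
  [0,0,0,0,0,0],
  [0,0,0,0,0,0],
  [0,0,0.08,0,0,0],
  [0,0,0.2,0,0,0],
  [-0.05,0.13,0.3,0,0,0],
  [-0.07,0.2,0.32,0,0,0],
  [-0.07,0.2,0.32,0,0,0],
  [-0.07,0.2,0.32,0,0,0],
  [-0.07,0.2,0.32,0,0,0],
], jaw=0.45)

```text
time: 44.35
eef_pos: [0.489, -0.0278, 0.3065]
tcp_rot: [0.739, 0.673, 0.001, 0.002]
contact_force: [0.5, 0.1, -0.1]
opening: 0.449
finger_force: 0.0
```

Run:
```python
from h import *
s=ctrl.get_state();save('wrist','w21.png');save('scene','s11.png');print(s['eef_pos']);levers('w21.png',s);lamps('w21.png',s);print(bar('wrist','w21.png',s),bar('scene','s11.png'))
```

```text
[ 0.4890494  -0.02783297  0.30648628]
red 113 [250.6  89.8] frac on 0.98
yellow 112 [250.7 116.3] frac on 0.97
green 98 [251.3 142.3] frac on 1.01
blue 106 [251.2 166.9] frac on 0.98
red 740.0 26.305992126464844 [-4.9 -0.9 18. ]
yellow 674.0 24.026126861572266 [-3.3 -0.2 18. ]
green 554.5 22.589662551879883 [-1.9  0.7 18. ]
blue 498.0 21.59292221069336 [-4.4  1.8 18. ]
[] [(np.float64(1.1), np.float64(0.06), array([200., 172.]), np.int32(37)), (np.float64(273.0), np.float64(0.18), array([455.,  70.]), np.int32(197)), (np.float64(314.7), np.float64(0.22), array([485.,  36.]), np.int32(638))]
```

View pics/w21.png

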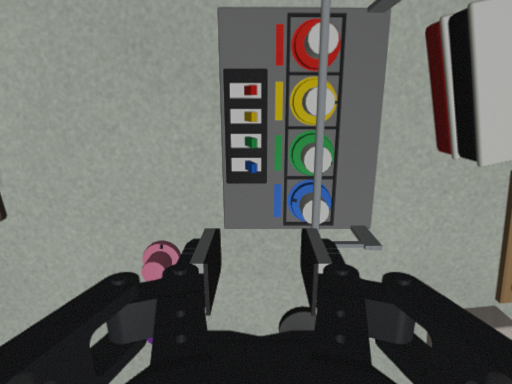

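Run:
```python
from h import *
print(bar('scene','s0.png')[0],bar('scene','s11.png')[0])
d=[cv2.imread(f'pics/{f}.png')[190:260,190:310].astype(int) for f in('s0','s11')]
# rod/handle line shift between start and now
hs=[cv2.inRange(cv2.cvtColor(cv2.imread(f'pics/{f}.png'),cv2.COLOR_BGR2HSV),(6,120,80),(18,255,255))[155:185,185:215] for f in('s0','s11')]
for h in hs: v,u=np.where(h); print(len(u),u.mean(),v.mean())
```

```text
(np.float64(0.7), np.float64(0.2), array([200., 170.]), np.int32(38)) (np.float64(1.1), np.float64(0.06), array([200., 172.]), np.int32(37))
44 14.454545454545455 14.704545454545455
44 15.090909090909092 16.772727272727273
```

Request:
apply_moves([
  [0.07,-0.1,0,0,0,0],
  [0.07,-0.2,0,0,0,0],
  [0.07,-0.2,0,0,0,0],
  [0.07,-0.2,-0.08,0,0,0],
  [0.07,-0.2,-0.16,0,0,0],
  [0.07,-0.2,-0.23,0,0,0],
  [0.07,-0.2,-0.27,0,0,0],
  [0.07,-0.2,-0.285,0,0,0],
  [0.07,-0.2,-0.295,0,0,0],
  [0.07,-0.2,-0.302,0,0,0],
  [0.07,-0.2,-0.308,0,0,0],
  [0.07,-0.2,-0.308,0,0,0],
], jaw=0)

```text
time: 45.95
eef_pos: [0.5454, -0.1899, 0.0673]
tcp_rot: [0.74, 0.673, -0.002, -0.001]
contact_force: [-19.1, 7.7, 34.8]
opening: 0.0
finger_force: 18.8
```

Request:
apply_moves([
  [0,0,0.05,0,0,0],
  [0,0,0.12,0,0,0],
  [0,0,0.2,0,0,0],
  [-0.07,0.16,0.28,0,0,0],
  [-0.07,0.16,0.28,0,0,0],
  [-0.07,0.16,0.28,0,0,0],
  [-0.07,0.16,0.28,0,0,0],
])

```text
time: 46.82
eef_pos: [0.4896, -0.0601, 0.2857]
tcp_rot: [0.739, 0.673, 0.002, 0.003]
contact_force: [-0.7, -0.6, 0.2]
opening: -0.002
finger_force: 0.0
```

Run:
```python
from h import *
s=ctrl.get_state();save('wrist','w22.png');save('scene','s12.png');print(s['eef_pos'],s['contact_force']);levers('w22.png',s);lamps('w22.png',s);print(bar('wrist','w22.png',s),bar('scene','s12.png')[0])
```

```text
[ 0.48960814 -0.06013598  0.28570027] [-0.68459082 -0.59364635  0.16211121]
red 148 [246.2  59.2] frac on 0.99
yellow 124 [246.2  88.7] frac on 0.96
green 103 [246.7 116.8] frac on 0.98
blue 120 [246.9 144. ] frac on 0.97
red 666.0 23.585052490234375 [-14.5  -9.4  18. ]
yellow 786.0 26.328414916992188 [-3.1 -0.8 18. ]
green 658.5 24.129955291748047 [-2.5  0.6 18. ]
blue 594.0 22.802215576171875 [-2.5  1.2 18. ]
[(np.float64(1.1), np.float64(0.02), array([313., 259.]), np.int32(278))] (np.float64(1.1), np.float64(0.06), array([200., 172.]), np.int32(37))
```

Request:
apply_moves([
  [-0.02,0.12,0.03,0,0,0],
  [-0.02,0.12,0.03,0,0,0],
  [-0.02,0.12,0.03,0,0,0],
  [-0.02,0.12,0.03,0,0,0],
  [-0.02,0.12,0.03,0,0,0],
])

```text
time: 47.55
eef_pos: [0.473, 0.0338, 0.3052]
tcp_rot: [0.741, 0.672, -0.001, -0.001]
contact_force: [1.1, -0.6, 0.5]
opening: -0.001
finger_force: 0.0
```

Run:
```python
from h import *
s=ctrl.get_state();save('wrist','w23.png');levers('w23.png',s);lamps('w23.png',s);print(s['contact_force'])
im=cv2.imread('pics/w23.png')
for y,c in((.105,'red'),(-.105,'blue')):
  for a,(ctr,r),bb in blobs(im,c,60): print(c,a,np.round(ctr),round(r,1),bb)
  print(proj('wrist',[dw(0,y,.02)],s))
```

```text
red 120 [269.1 138.8] frac on 0.98
yellow 121 [268.7 163.9] frac on 0.96
green 115 [268.8 187.7] frac on 0.97
blue 119 [268.7 210.4] frac on 0.96
red 768.5 24.866941452026367 [-3.1  0.3 18. ]
yellow 652.5 22.894990921020508 [-3.3  1.6 18. ]
green 541.5 22.095033645629883 [-1.6  0.9 18. ]
blue 513.0 20.74256706237793 [-3.2  2.3 18. ]
[ 1.13546381 -0.60286051  0.45193562]
red 100.0 [268. 139.] 7.4 (263, 134, 13, 11)
red 254.5 [296.  92.] 19.8 (292, 73, 9, 40)
red 1575.5 [456. 134.] 62.7 (439, 71, 24, 126)
red 768.5 [330.  92.] 24.9 (307, 68, 32, 49)
[[332.9265799   91.89846949]]
blue 104.5 [341. 236.] 11.9 (337, 225, 10, 24)
blue 146.0 [294. 238.] 15.6 (289, 223, 8, 32)
blue 513.0 [322. 239.] 20.7 (303, 219, 27, 41)
blue 100.5 [269. 210.] 7.8 (263, 204, 13, 14)
[[324.99401584 240.8035762 ]]
```

Everything is in place: the lamps sit within about 4 mm of their bays, all levers are on and the bar is down.

```bash
python3 -c "
from plant import ctrl
print(ctrl.sign_off())"
```

```text
the job is handed in; nothing more can be done
None
```

I handed the job in at about 48 s: all four lamps are seated in the bays of their own colours (measured within about 4 mm of centre), all four DIP switches are on, and the bar is fully down; no verdict came back on sign-off.

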